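# Turn the divider in the household file

### The job

The household file lies open on the pantry counter, and a yellow highlighter was left lying on its left-hand pages. Without picking up or gripping anything, first push the highlighter off those pages so that it drops beside the paper, then turn the green divider that lies on the right-hand pages over the rings until it lies flat on the left-hand side. Be gentle, keep the blue divider under it lying where it is, and leave the other things on the counter as they stand.

Things in the scene. Friction and masses are not known exactly. Their poses are not given: they have to be found in the camera images.
- binder: Grey two-ring A5 file lying open, fixed on the counter: 235 mm along its spine (own x), 428 mm across (own y; +y is the left-hand half, -y the right). Origin: centre of its underside, on the counter. Cover boards 3 mm thick reach 214 mm to each side; on each half a paper stack 37 mm high lies from 22 to 170 mm from the spine line and 105 mm either way along x. Dividers lie on the stacks.
- rings (a point): Middle of the ring centre line, 40 mm above the counter: the axis, along the file's x, about which the green divider turns. Axes as the file's. Two steel rings of 30 mm radius stand round it at x = +40 and -40 mm and rise to 72 mm.
- left_pages (a point): Middle of the top of the left-hand half, 38.5 mm above the counter and 96 mm from the spine line: the top face of a fixed red divider that lies on the left-hand paper, 215 mm along x, reaching from 20 to 187 mm from the spine line (its tab, 45 mm long and centred at x = +83 mm, to 207 mm). Axes as the file's.
- green_leaf (a joint): Angle of the green divider about the ring centre line: 0 = flat on the right-hand stack, pi/2 = upright, pi = flat on the left. It turns freely, falls to the side it leans to, and stops only at 0, pi or on a loose thing under it. Rigid plastic, 3 mm thick, about 0.1 kg, 215 mm along the spine, reaching from 20 to 187 mm from the axis. At 0 its underside is 38.5 mm above the counter.
- green_tab (a point): Middle of the outer edge of the green divider's tab, 207 mm from the ring centre line, at half thickness. The tab is 45 mm long along x, centred 50 mm to the -x side of the file's middle; it stands out 20 mm past the leaf's edge, 37 mm past the paper. Below it is free space, 35 mm down to the cover board, so a tilted fingertip fits under it.
- blue_leaf (a joint): Angle of the blue divider that lies directly under the green one, same size and same sense: 0 = flat on the right-hand stack. It must stay there.
- blue_tab (a point): Middle of the outer edge of the blue divider's tab, 45 mm long and 20 mm out like the green one, but centred 55 mm to the +x side of the file's middle, so nothing of the blue divider is under the green tab.
- highlighter: Flat-bodied highlighter, yellow with a black cap, 115 mm long (own x, cap to +x), 26 mm wide (own y), 15 mm thick (z), about 25 g, loose, lying on the red divider on the left-hand half. Origin: middle of its underside.
- highlighter_mid (a point): Centre of the highlighter, 7.5 mm above its underside.
- jar: Bystander, loose: closed amber glass jar with a brass lid, 76 mm across, 100 mm tall. Origin: centre of its underside.
- tin: Bystander, loose: closed food tin with a red label, 74 mm across, 105 mm tall. Origin: centre of its underside.
- tape_roll: Bystander, loose: roll of brown packing tape lying flat, 96 mm outside, 48 mm tall. Origin: centre of its underside.
- match_box: Bystander, loose: large brown and blue match box lying flat, 65 x 110 x 24 mm. Origin: centre of its underside.
- polish: Bystander, loose: low round tub of cleaning paste with a white lid and orange side, 90 mm across, 55 mm tall. Origin: centre of its underside.
- mug: Bystander, loose: blue mug, 84 mm across, 90 mm tall. Origin: centre of its underside.
Mind the look-alikes: they are no part of the job. There is more than one size of the highlighter; the one meant has the size given above.

How it is judged:
On the way, in this order (a step that is already met when the one before it is completed fails the run):
1. the highlighter is off the left-hand pages while the green divider still lies on the right (height (world z) of highlighter_mid below 0.034 m and value of joint green_leaf below 0.3 rad), for 0.2 s.
2. the green divider has been turned over and lies flat on the left (value of joint green_leaf above 3.08 rad), for 0.2 s.
At the end, for the whole second after the job is handed in: The green divider lies flat on the left (within 0.06 rad), the blue one lies flat on the right (within 0.06 rad), and the highlighter lies at rest beside the paper, on the cover's margin or the counter, its centre lower than 34 mm above the counter (value of joint green_leaf above 3.08 rad and value of joint blue_leaf below 0.06 rad and height (world z) of highlighter_mid between -0.01 and 0.034 m and linear speed of highlighter below 0.02 m/s); the robot touches nothing.
It fails at once if the highlighter is lifted (its centre 20 mm above where it lay) (height (world z) of highlighter_mid above 0.066 m).
It fails at once if the highlighter is gripped or pressed hard (over 15 N) (contact force between the fingers and highlighter above 15 N).
It fails at once if the file or a divider is gripped or pressed hard (over 30 N) (contact force between the fingers and binder above 30 N).
It fails at once if the blue divider is raised (over 0.35 rad, 65 mm at its edge) (value of joint blue_leaf above 0.35 rad).
It fails at once if a bystander is shifted over 30 mm or knocked over (distance of any of jar, tin, tape_roll, match_box, polish, mug from where it was at the start of the episode above 0.03 m).
It also fails if it takes over 54 s, if anything falls off the work surface, if the arm or the gripper's body presses on something with over 40 N, if the wrist force passes 120 N, or if a joint passes its speed limit or range.

### The arm

A 7-joint arm with a two-finger parallel gripper is mounted at the origin on the work surface. World frame = base frame: x ahead of the robot, y to its left, z up, the work surface at z = 0. Lengths are in m, angles in rad, forces in N, time in s.
With the tool pointing down it reaches from about 0.4 to 0.9 m from the base axis. Payload 5.5 kg.
Tool frame: the origin (TCP) lies at the very end of the fingers, on their centre line; the grasp point (between the pads) lies 19 mm behind it; z points along the fingers, y is the line along which they close (so a half turn about z gives the same grasp; the last joint's range is limited). The gripper opens to 92 mm and grips with 3 to 60 N. Pads are 19 mm wide; open, the fingers measure 130 mm over their backs; the gripper's body (75 mm by 190 mm) begins 47 mm behind the grasp point.
Start: joints at [1.379, 0.501, -0.427, 1.55, 0.221, 1.138, -0.21], TCP at [0.286, -0.584, 0.227] pointing down, gripper open.
Joint ranges: [-2.88, 2.88], [-0.31, 2.03], [-1.54, 1.56], [0.2, 2.42], [-1.41, 4.55], [0.19, 2.02], [-2.57, 2.57]. Speed limits (rad/s): [2.57, 2.57, 3.14, 3.14, 3.14, 3.14, 3.14].

### API

Orientations are given as a unit quaternion [x, y, z, w].
In Python, from bench import bot gives the robot as it stands. The module is installed in compiled form; this text tells all that it offers.
- The arm moves only by the tool step_arm, never from a script. Its argument "deltas" is text: rows parted by semicolons, each of 5 numbers parted by spaces: the opening, from 0 (shut) to 1 (fully open), then the shift along the tool's x, y, z scaled (see below), then the turn about the tool's z scaled (see below). A call has 1 to 20 rows; each row shifts and turns the commanded pose from where the row before left it, along the tool's axes as they then stand; what a row does not reach is not made up. The controller multiplies each number of a shift by 0.03 m and each number of a turn by 6 degrees. A row lasts 1/8 s, in which the tool goes at most 62.5 mm and 10.7 degrees, less where a joint would pass 70% of its speed; a pose out of reach is approached as far as the arm can. A call with a number of a shift or a turn outside -1 to 1 is refused whole. A call with a gripper value outside its range is refused whole. The fingers move at their own pace and stop on an object; the grip force is fixed at half the most. Time passes only in rows, so rows that do not move let the fingers close. It gives the time, the measured TCP pose, the force, the opening and the grip force at its end, in the units of the state.
- bot.get_state(): the state, without advancing time (a new reading comes with each control period).
- bot.camera(name): name is "scene" or "top"; returns the picture (420x560x3 uint8, red, green, blue); there is no depth.
- bot.camera_params(name): a dict with "K" (3x3 intrinsics, pixels), "origin" and "rotation" of the camera in the world. Camera axes: x right, y up, looking along -z (the intrinsics and any distortion apply to the point x, -y, -z); pixel columns grow to the right and rows downward; lengths in m; the calibration is good to about 2 mm. A picture is of the moment at which its call begins. camera_params takes no time and is no camera call.
- bot.finish_job(): hands the job in; it is judged then, once.
The state is a dict: "t": time; "joint_pos": joint angles; "qd": joint speeds; "tau": joint torques, N m; "position": TCP position; "orientation": TCP orientation; "contact_force": force on the tool from outside, world axes, zero at the start; "torque": the same for the moment, N m; "grip_width": finger opening in m; "grasp_force": force on a finger pad.
Only numpy, scipy, OpenCV 4.12 (cv2) and the standard library are available. Lean on these libraries where they do the work, as an engineer would, in place of code of your own. Each camera call takes 0.05 s, during which the arm holds its last target. There are 200 camera calls.

## Working session

There is one attempt and no reset: what is moved stays moved. The work goes in short steps, Python scripts to look and compute and a tool call to move; the robot and the scene stay as the last step left them, time stands still between calls to the robot, and variables do not carry over. Pictures are saved under pics/ and viewed, at most 10 in all, crops included, and the job is handed in when it is done.

Besides the shell and the picture viewer there is one more tool, called after "Call:" in YAML: its name, and indented under it one key for each argument. step_arm: Moves the arm, as the interface text tells. Shifts and turns lie within -1 to 1; 1 stands for 0.03 m of shift or 6 degrees of turn. Its arguments: {"type":"object","properties":{"deltas":{"type":"string"}},"required":["deltas"]}

```bash
mkdir -p pics
python3 - <<'E'
from bench import bot
import cv2
for n in("top","scene"):
    im=bot.camera(n); cv2.imwrite(f"pics/{n}0.png",im[:,:,::-1]); print(n,bot.camera_params(n))
s=bot.get_state(); print(s)
E
```

```text
top {'K': array([[412.98682072,   0.        , 281.17065012],
       [  0.        , 412.98682072, 205.46132274],
       [  0.        ,   0.        ,   1.        ]]), 'origin': array([ 0.49590629, -0.01963262,  1.22086518]), 'rotation': array([-0.02653921,  0.01238578,  0.70806668, -0.70553798])}
scene {'K': array([[478.18003751,   0.        , 288.82067744],
       [  0.        , 478.18003751, 212.86018464],
       [  0.        ,   0.        ,   1.        ]]), 'origin': array([1.21605052, 0.62249397, 0.65659667]), 'rotation': array([0.18842232, 0.4400281 , 0.80757907, 0.34451175])}
{'t': 0.1, 'joint_pos': array([ 1.37920226,  0.50178541, -0.42678458,  1.55134242,  0.22081087,
        1.13831803, -0.21033254]), 'qd': array([ 6.99642518e-05, -2.88223789e-03, -1.76641247e-03, -3.25794330e-03,
        1.10544560e-03, -1.59321372e-03, -1.12973556e-03]), 'tau': array([-1.11494443e-02, -5.67880547e+01, -5.83842561e+00, -2.79916084e+01,
       -6.91100419e-02,  2.41479243e-02,  3.34489096e-05]), 'position': array([ 0.28519755, -0.58337802,  0.22576168]), 'orientation': array([ 9.74256158e-01,  2.25442075e-01, -1.80548410e-04, -8.81260880e-04]), 'contact_force': array([-0.94106215,  0.06823798, -0.0063359 ]), 'torque': array([-0.01339903,  0.03130595, -0.0142182 ]), 'grasp_force': 0.0, 'grip_width': 0.09189338999874594}
```

View pics/top0.png

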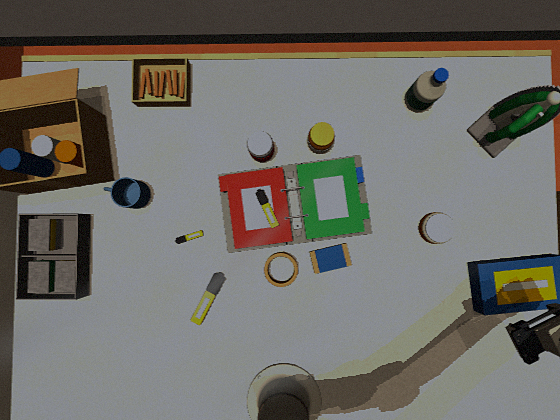

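View pics/scene0.png

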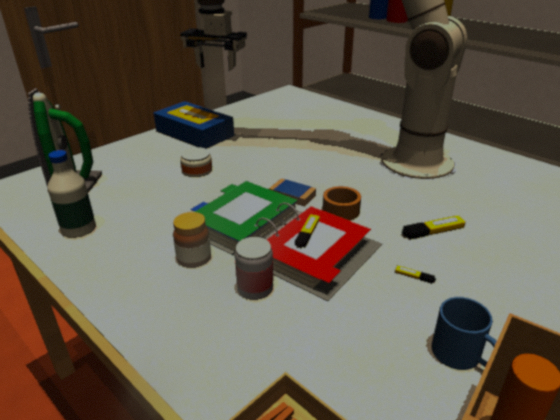

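Three objects could be taken for the highlighter in the top image: (266,208) lies on the red left-hand pages, (190,237) is a small one on the counter, and (208,298) is a large one on the counter. By the description I choose (266,208), and I'll check it in a close crop.

```bash
cat > h.py <<'E'
import numpy as np, cv2
from scipy.spatial.transform import Rotation as R
from bench import bot
def ray(n,u,v,z):
    p=bot.camera_params(n);K=p["K"];d=np.array([(u-K[0,2])/K[0,0],-(v-K[1,2])/K[1,1],-1])
    d=R.from_quat(p["rotation"]).apply(d);o=p["origin"];return o+d*(z-o[2])/d[2]
def proj(n,P):
    p=bot.camera_params(n);K=p["K"];c=R.from_quat(p["rotation"]).inv().apply(np.atleast_2d(P)-p["origin"])
    return np.c_[K[0,2]+K[0,0]*c[:,0]/-c[:,2],K[1,2]+K[1,1]*c[:,1]/c[:,2]]
E
python3 - <<'E'
from h import *
im=cv2.imread("pics/top0.png")
cv2.imwrite("pics/crop0.png",cv2.resize(im[120:295,205:385],None,fx=4.4,fy=3.4,interpolation=cv2.INTER_CUBIC)[:595])
E
```

```text
(no output)
```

View pics/crop0.png

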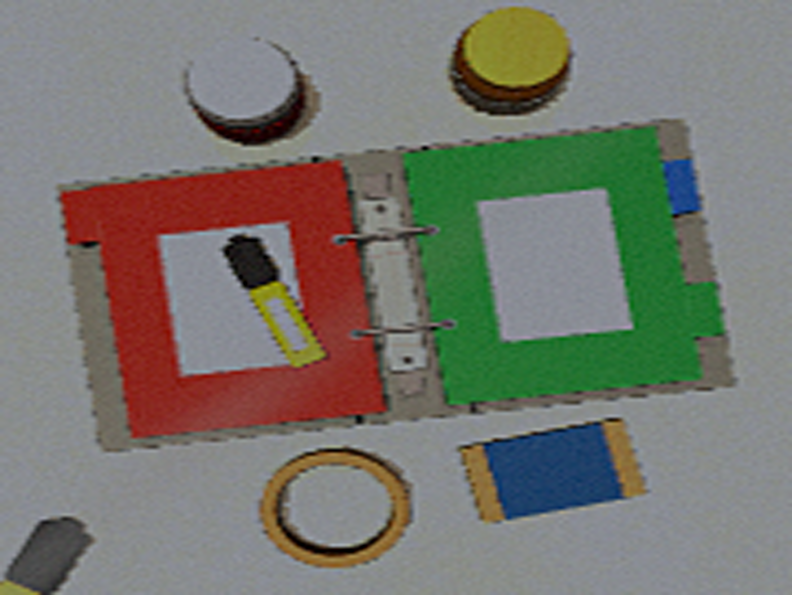

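The crop confirms it: the highlighter (cap at crop 240,237, tail at 307,362) lies on the red pages. The green tab is at crop (708,310) and the blue tab at (682,187).

Run:
```python
from h import *
from scipy.optimize import least_squares
px=lambda u,v:(205+(u+.5)/4.4-.5,120+(v+.5)/3.4-.5)
G=0.0415;Rd=0.0385
pts=[((404,152),(.1075,-.020,G)),((445,406),(-.1075,-.020,G)),((702,378),(-.1075,-.187,G)),((655,127),(.1075,-.187,G)),
((340,162),(.1075,.020,Rd)),((385,411),(-.1075,.020,Rd)),((132,437),(-.1075,.187,Rd)),((62,191),(.1055,.207,Rd))]
W=np.array([ray("top",*px(*p),l[2])[:2] for p,l in pts]);L=np.array([l[:2] for _,l in pts])
f=lambda q:(L@np.array([[np.cos(q[2]),np.sin(q[2])],[-np.sin(q[2]),np.cos(q[2])]])+q[:2]-W).ravel()
s=least_squares(f,[.5,0,0]);q=s.x;print("binder",q,np.degrees(q[2]));print((s.fun.reshape(-1,2)*1000).round(1))
c,sn=np.cos(q[2]),np.sin(q[2])
loc=lambda p:np.array([[c,sn],[-sn,c]])@(p[:2]-q[:2])
wor=lambda l:np.array([[c,-sn],[sn,c]])@np.array(l)+q[:2]
print("gtab",wor((-.05,-.207)))
a=ray("top",*px(240,237),.0525);b=ray("top",*px(307,362),.0525);print("hl",a,b,loc(a),loc(b),np.linalg.norm(a-b))
for n,(u,v),z in [("tin",(242,82),.105),("jar",(517,48),.1),("tape",(335,508),.048),("match",(552,470),.024)]:
    w=ray("top",*px(u,v),z);print(n,w,loc(w))
w=ray("top",438,226,.055);print("polish",w,loc(w));w=ray("top",127,190,.09);print("mug",w,loc(w))
w=ray("top",208,298,.015);print("bighl",w,loc(w));w=ray("top",190,237,.015);print("smallhl",w,loc(w))
st=bot.get_state();print(R.from_quat(st["orientation"]).as_matrix().round(3))
```

```text
binder [ 0.56936003 -0.03314624  0.12846038] 7.360237389117757
[[-0.6  1.1]
 [ 0.4 -1. ]
 [-1.2 -0.8]
 [ 0.6 -0.8]
 [ 2.1 -1.1]
 [-0.6 -0.1]
 [-0.6  1.1]
 [-0.1  1.5]]
gtab [ 0.54629024 -0.24484599]
hl [0.60647271 0.06612239 0.0525    ] [0.50194154 0.0230285  0.0525    ] [0.04952393 0.09369628] [-0.05966658  0.06434868] 0.11306568785724021
tin [0.72650104 0.06101452 0.105     ] [0.1679089  0.07325398]
jar [ 0.7539692  -0.11005644  0.1       ] [ 0.17323528 -0.09992628]
tape [0.3809229  0.00548826 0.048     ] [-0.1819351   0.06245635]
match [ 0.410343   -0.13596744  0.024     ] [-0.17087893 -0.08160273]
polish [ 0.50082533 -0.43522466  0.055     ] [-0.11947919 -0.38998562]
mug [0.60292845 0.42984909 0.09      ] [0.09260493 0.45488003]
bighl [0.29457654 0.21742397 0.015     ] [-0.24041947  0.28370737]
smallhl [0.47110955 0.27147463 0.015     ] [-0.05841675  0.31469749]
[[ 0.898  0.439 -0.001]
 [ 0.439 -0.898  0.002]
 [ 0.    -0.002 -1.   ]]
```

Call:
step_arm:
  deltas: "0.15 0 0 0 -0.99;0.15 0 0 0 -0.99;0.15 0 0 0 -0.99;0.15 0 0 0 -0.99;0.15 0 0 0 -0.99;0.15 0 0 0 -0.99;0.15 0 0 0 -0.99;0.15 0 0 0 -0.99;0.15 0 0 0 -0.99;0.15 0 0 0 -0.99;0.15 0 0 0 -0.99;0.15 0 0 0 -0.99;0.15 0 0 0 0"

```text
t: 1.72
position: [0.2852, -0.5837, 0.2261]
orientation: [0.661, 0.751, 0.0, -0.0]
contact_force: [-0.7, -0.1, 0.4]
grip_width: 0.0136
grasp_force: 0.0
```

```bash
cat >> h.py <<'E'
q=(0.56936,-0.03315,0.12846)
def rep():
    s=bot.get_state();c,sn=np.cos(q[2]),np.sin(q[2]);p=s["position"]
    print("t",round(s["t"],2),"local mm",(np.r_[np.array([[c,sn],[-sn,c]])@(p[:2]-q[:2]),p[2]]*1000).round(1),"yaw of tool x rel. y_b",
     np.degrees(np.arctan2(*R.from_quat(s["orientation"]).as_matrix()[[1,0],0])-q[2])-90,"F",s["contact_force"].round(2),"w",round(s["grip_width"],4),"q",s["joint_pos"].round(2))
E
python3 -c "from h import *;rep()"
```

```text
t 1.73 local mm [-352.3 -509.6  226.1] yaw of tool x rel. y_b -0.08081413590224429 F [-0.69 -0.07  0.42] w 0.0136 q [ 1.55  0.56 -0.69  1.54  0.37  1.18  0.92]
```

Call:
step_arm:
  deltas: "0.15 0.96 0.61 0 0;0.15 0.96 0.61 0 0;0.15 0.96 0.61 0 0;0.15 0.96 0.61 0 0;0.15 0.96 0.61 0 0;0.15 0.96 0.61 0 0;0.15 0.96 0.61 0 0;0.15 0.96 0.61 0 0;0.15 0.96 0.61 0 0;0.15 0.96 0.61 0 0;0.15 0.96 0.61 0 0;0.15 0.96 0.61 0 0;0.15 0.96 0.61 0 0;0.15 0.96 0.61 0 0;0.15 0.96 0.61 0 0;0.15 0.96 0.61 0 0;0.15 0.96 0.61 0 0;0.15 0.96 0.61 0 0;0.15 0.96 0.61 0 0;0.15 0 0 0 0"

```text
t: 4.22
position: [0.561, 0.007, 0.2269]
orientation: [0.659, 0.752, 0.001, -0.0]
contact_force: [-0.5, 0.0, 0.4]
grip_width: 0.0138
grasp_force: 0.0
```

```bash
python3 -c "from h import *;rep()"
```

```text
t 4.22 local mm [ -3.2  40.9 226.9] yaw of tool x rel. y_b 0.14941757135008515 F [-0.54  0.03  0.39] w 0.0138 q [ 0.63  0.44 -0.89  1.77  0.38  1.11 -0.25]
```

Call:
step_arm:
  deltas: "0.15 -0.1 0 0.7 0;0.15 0 0 0.7 0;0.15 0 0 0.7 0;0.15 0 0 0.7 0;0.15 0 0 0.7 0;0.15 0 0 0.7 0;0.15 0 0 0.5 0;0.15 0 0 0.5 0;0.15 0 0 0.3 0;0.15 0 0 0 0;0.15 0 0 0 0"

```text
t: 5.6
position: [0.5614, 0.0004, 0.0623]
orientation: [0.66, 0.751, 0.0, 0.0]
contact_force: [0.2, -0.3, 0.1]
grip_width: 0.0136
grasp_force: 0.0
```

Run:
```python
from h import *
rep();a=bot.camera("top")[140:260,210:380];b=bot.camera("scene")[150:320,170:420]
a=cv2.resize(a,(600,423));b=cv2.resize(b,(600,408))
cv2.imwrite("pics/c1.png",cv2.resize(np.vstack([a,b])[:,:,::-1],(430,595)))
```

```text
t 5.6 local mm [-3.6 34.2 62.3] yaw of tool x rel. y_b -0.01807928925884994 F [ 0.23 -0.3   0.05] w 0.0136 q [ 0.52  0.65 -0.74  1.89  0.59  0.83 -0.4 ]
```

View pics/c1.png

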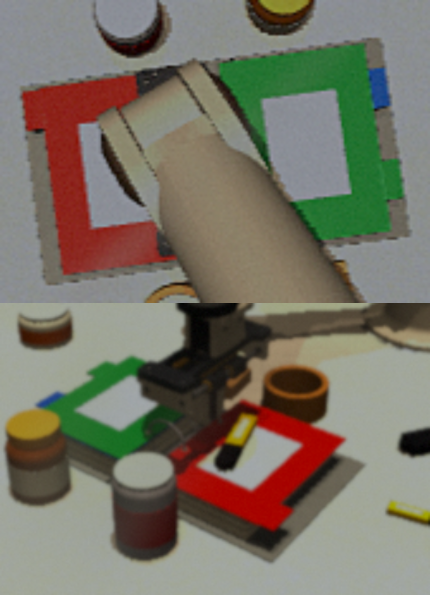

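The fingers stand between the rings and just right of the highlighter, clear of both. Next I lower to about 44 mm.

Call:
step_arm:
  deltas: "0.15 0.1 0 0.3 0;0.15 0 0 0.3 0;0.15 0 0 0 0;0.15 0 0 0 0"

```text
t: 6.2
position: [0.5604, 0.0033, 0.0436]
orientation: [0.66, 0.751, -0.0, -0.0]
contact_force: [0.1, 0.8, -0.6]
grip_width: 0.0137
grasp_force: 0.0
```

```bash
python3 -c "from h import *;rep()"
```

```text
t 6.2 local mm [-4.2 37.3 43.6] yaw of tool x rel. y_b -0.01638478753893935 F [ 0.14  0.78 -0.56] w 0.0137 q [ 0.5   0.68 -0.72  1.89  0.61  0.8  -0.43]
```

Call:
step_arm:
  deltas: "0.15 0.25 0 0 0;0.15 0.25 0 0 0;0.15 0.25 0 0 0;0.15 0.25 0 0 0;0.15 0.25 0 0 0;0.15 0.25 0 0 0;0.15 0.25 0 0 0;0.15 0.25 0 0 0;0.15 0.25 0 0 0;0.15 0.25 0 0 0;0.15 0.25 0 0 0;0.15 0.25 0 0 0;0.15 0.25 0 0 0;0.15 0.25 0 0 0;0.15 0.25 0 0 0;0.15 0.25 0 0 0;0.15 0.25 0 0 0;0.15 0 0 0 0"

```text
t: 8.45
position: [0.544, 0.1308, 0.0438]
orientation: [0.66, 0.751, 0.0, -0.0]
contact_force: [0.7, 0.4, 0.8]
grip_width: 0.0132
grasp_force: 0.0
```

Run:
```python
from h import *
rep();a=bot.camera("top")[140:260,180:350];b=bot.camera("scene")[180:350,220:470]
a=cv2.resize(a,(600,423));b=cv2.resize(b,(600,408))
cv2.imwrite("pics/c2.png",cv2.resize(np.vstack([a,b])[:,:,::-1],(430,595)))
```

```text
t 8.45 local mm [ -4.1 165.8  43.8] yaw of tool x rel. y_b 0.05696755292953526 F [0.72 0.4  0.79] w 0.0132 q [ 0.27  0.68 -0.72  1.9   0.61  0.8  -0.66]
```

View pics/c2.png

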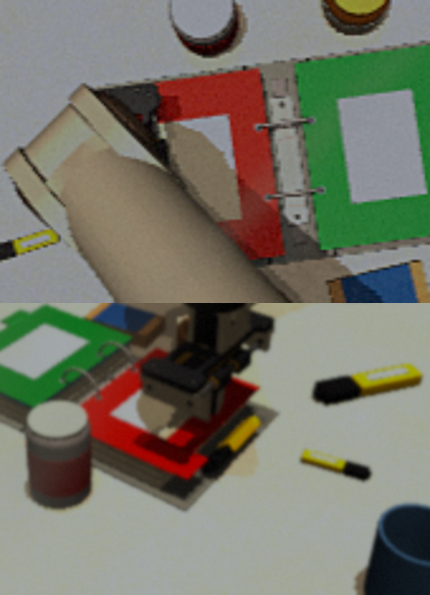

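The highlighter is at the left edge, parallel to it, and about to tip. I'll push on.

Call:
step_arm:
  deltas: "0.15 0.25 0 0 0;0.15 0.25 0 0 0;0.15 0.25 0 0 0;0.15 0.25 0 0 0;0.15 0 0 0 0;0.15 0 0 0 0"

```text
t: 9.3
position: [0.5404, 0.1592, 0.0437]
orientation: [0.66, 0.751, -0.0, 0.0]
contact_force: [0.3, 0.6, -0.1]
grip_width: 0.0138
grasp_force: 0.0
```

Call:
step_arm:
  deltas: "0.15 0 0 -0.7 0;0.15 0 0 -0.9 0;0.15 -0.7 0 -0.9 0;0.15 -0.9 0 -0.9 0;0.15 -0.9 0 -0.9 0;0.15 -0.9 0 -0.5 0;0.15 -0.9 0 0 0;0.15 -0.9 0 0 0;0.15 -0.9 0 0 0;0.15 -0.9 0 0 0;0.15 0 0 0 0"

```text
t: 10.68
position: [0.5675, -0.052, 0.1888]
orientation: [0.662, 0.749, -0.0, 0.001]
contact_force: [0.4, -0.1, 0.8]
grip_width: 0.0137
grasp_force: 0.0
```

Run:
```python
from h import *
rep();a=bot.camera("top")[140:260,180:350];b=bot.camera("scene")[180:350,220:470]
a=cv2.resize(a,(600,423));b=cv2.resize(b,(600,408))
cv2.imwrite("pics/c3.png",cv2.resize(np.vstack([a,b])[:,:,::-1],(430,595)))
```

```text
t 10.68 local mm [ -4.3 -18.4 188.8] yaw of tool x rel. y_b -0.29936094435429084 F [ 0.4  -0.08  0.75] w 0.0137 q [ 0.68  0.5  -0.84  1.78  0.42  1.05 -0.18]
```

View pics/c3.png

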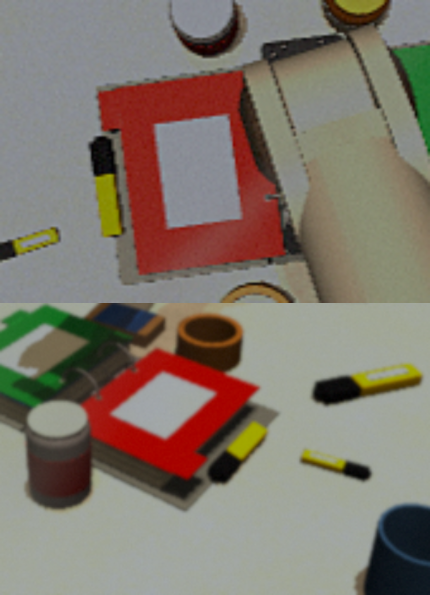

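The highlighter lies beside the paper on the cover margin (about (105,185) in the upper panel). Next is the green tab: I shut the fingers, go outside it, then down.

Call:
step_arm:
  deltas: "0 -0.85 -0.17 0 0;0 -0.85 -0.17 0 0;0 -0.85 -0.17 0 0;0 -0.85 -0.17 0 0;0 -0.85 -0.17 0 0;0 -0.85 -0.17 0 0;0 -0.85 -0.17 0 0;0 -0.85 -0.17 0 0;0 -0.35 -0.17 0 0;0 0 0 0 0;0 0 0 0 0;0 0 0 0 0"

```text
t: 12.28
position: [0.5495, -0.2659, 0.188]
orientation: [0.66, 0.752, 0.0, -0.0]
contact_force: [-0.2, -0.2, 0.1]
grip_width: 0.0006
grasp_force: 0.0
```

```bash
python3 -c "from h import *;rep()"
```

```text
t 12.28 local mm [ -49.5 -228.3  188. ] yaw of tool x rel. y_b 0.10073415937640107 F [-0.2  -0.17  0.11] w 0.0006 q [ 0.98  0.56 -0.79  1.68  0.44  1.09  0.19]
```

Call:
step_arm:
  deltas: "0 -0.1 0 0.7 0;0 0 0 0.7 0;0 0 0 0.7 0;0 0 0 0.7 0;0 0 0 0.7 0;0 0 0 0.6 0;0 0 0 0.5 0;0 0 0 0.4 0;0 0 0 0.3 0;0 0 0 0.2 0;0 0 0 0 0;0 0 0 0 0"

```text
t: 13.78
position: [0.5499, -0.2706, 0.0232]
orientation: [0.66, 0.751, 0.0, 0.0]
contact_force: [0.9, 0.2, -0.4]
grip_width: 0.0004
grasp_force: 0.0
```

Call:
step_arm:
  deltas: "0 0.15 0 0 0;0 0.15 0 0 0;0 0 0 0 0;0 0 0 0 0"

```text
t: 14.28
position: [0.5484, -0.2615, 0.0228]
orientation: [0.66, 0.751, -0.0, 0.0]
contact_force: [0.9, -0.4, 0.3]
grip_width: 0.0008
grasp_force: 0.0
```

Run:
```python
from h import *
rep();b=bot.camera("scene")[130:260,150:340]
cv2.imwrite("pics/c4.png",cv2.resize(b,(760,520),interpolation=cv2.INTER_CUBIC)[:,:,::-1])
```

```text
t 14.28 local mm [ -50.1 -223.8   22.8] yaw of tool x rel. y_b -0.013062529564976444 F [ 0.89 -0.37  0.3 ] w 0.0008 q [ 0.88  0.76 -0.65  1.78  0.61  0.82  0.05]
```

View pics/c4.png

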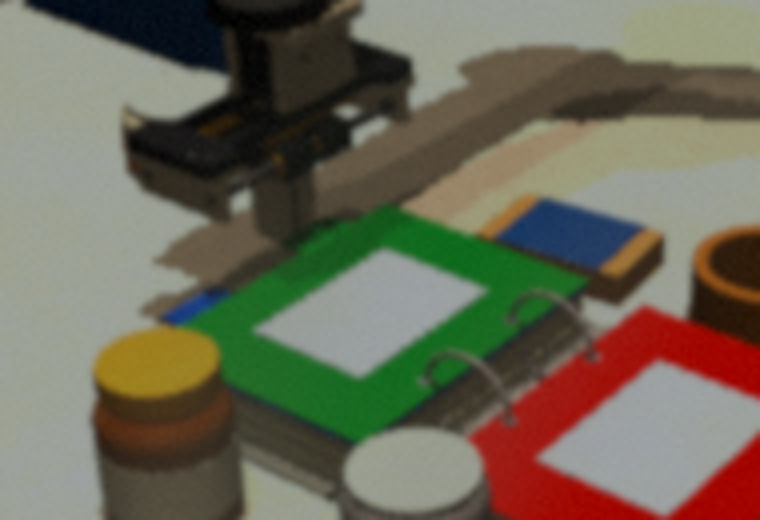

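The closed fingers stand just outside the green tab, around (310,235). I'll close the gap in small steps until they touch.

Call:
step_arm:
  deltas: "0 0.07 0 0 0;0 0.07 0 0 0;0 0.07 0 0 0;0 0 0 0 0"

```text
t: 14.82
position: [0.5475, -0.2552, 0.0228]
orientation: [0.66, 0.751, -0.0, 0.0]
contact_force: [0.7, 0.1, -0.8]
grip_width: 0.0002
grasp_force: 0.0
```

Call:
step_arm:
  deltas: "0 0.04 0 0 0;0 0.04 0 0 0;0 0 0 0 0"

```text
t: 15.2
position: [0.5474, -0.2551, 0.023]
orientation: [0.661, 0.75, -0.001, 0.001]
contact_force: [1.0, -5.8, -0.2]
grip_width: 0.0008
grasp_force: 2.6
```

```bash
python3 -c "from h import *;rep()"
```

```text
t 15.2 local mm [ -50.2 -217.3   23. ] yaw of tool x rel. y_b -0.09811428841678094 F [ 0.98 -5.84 -0.24] w 0.0008 q [ 0.87  0.75 -0.65  1.79  0.61  0.81  0.04]
```

Call:
step_arm:
  deltas: "0 0.02 0 -0.36 0;0 0.03 0 -0.36 0;0 0.05 0 -0.36 0;0 0.07 0 -0.355 0;0 0.08 0 -0.35 0;0 0.1 0 -0.345 0"

```text
t: 15.95
position: [0.5461, -0.245, 0.0875]
orientation: [0.661, 0.75, -0.001, 0.001]
contact_force: [0.4, -5.9, 1.5]
grip_width: 0.0004
grasp_force: 2.7
```

Run:
```python
from h import *
rep();b=bot.camera("scene")[80:260,130:340]
cv2.imwrite("pics/c5.png",cv2.resize(b,(700,600),interpolation=cv2.INTER_CUBIC)[:,:,::-1])
```

```text
t 15.95 local mm [ -50.2 -207.1   87.5] yaw of tool x rel. y_b -0.1261364638750706 F [ 0.4  -5.88  1.48] w 0.0004 q [ 0.9   0.66 -0.72  1.78  0.54  0.9   0.07]
```

View pics/c5.png

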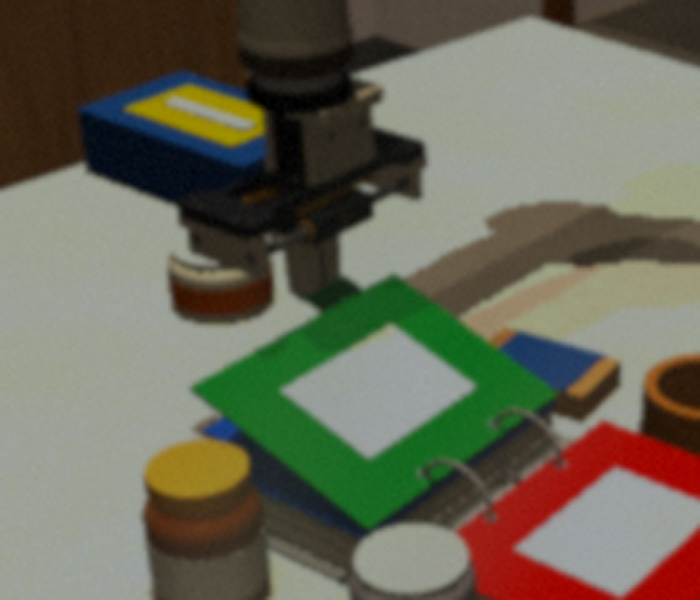

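The green divider is lifting at about 18° with about 6 N on it, and the blue one stays down. I'll continue the arc.

Call:
step_arm:
  deltas: "0 0.12 0 -0.34 0;0 0.14 0 -0.335 0;0 0.155 0 -0.325 0;0 0.17 0 -0.32 0;0 0.19 0 -0.31 0;0 0.205 0 -0.3 0;0 0.22 0 -0.285 0;0 0.235 0 -0.275 0"

```text
t: 17.0
position: [0.5407, -0.2019, 0.1624]
orientation: [0.661, 0.75, -0.001, 0.001]
contact_force: [-1.3, -5.7, 4.3]
grip_width: 0.0002
grasp_force: 2.7
```

```bash
python3 -c "from h import *;rep()"
```

```text
t 17.0 local mm [ -50.1 -163.7  162.4] yaw of tool x rel. y_b -0.11760042493116885 F [-1.29 -5.69  4.35] w 0.0002 q [ 0.91  0.53 -0.79  1.79  0.45  1.01  0.07]
```

Call:
step_arm:
  deltas: "0 0.25 0 -0.28 0;0 0.26 0 -0.265 0;0 0.275 0 -0.25 0;0 0.29 0 -0.235 0;0 0.3 0 -0.215 0;0 0.31 0 -0.2 0;0 0.32 0 -0.175 0;0 0.325 0 -0.155 0;0 0.335 0 -0.14 0"

```text
t: 18.12
position: [0.5301, -0.1198, 0.2191]
orientation: [0.66, 0.751, 0.0, 0.0]
contact_force: [0.4, 0.3, 0.2]
grip_width: 0.0006
grasp_force: 0.1
```

```bash
python3 -c "from h import *;rep()"
```

```text
t 18.12 local mm [-50.1 -80.9 219.1] yaw of tool x rel. y_b -0.019435382676377344 F [0.37 0.3  0.18] w 0.0006 q [ 0.87  0.41 -0.87  1.82  0.36  1.08 -0.01]
```

Call:
step_arm:
  deltas: "0 0.33 0 -0.11 0;0 0.33 0 -0.1 0;0 0.33 0 -0.08 0;0 0.33 0 -0.06 0;0 0.33 0 -0.04 0;0 0.33 0 -0.02 0;0 0.3 0 0 0;0 0.3 0 0 0;0 0.25 0 0 0;0 0.25 0 0 0;0 0.2 0 0 0"

```text
t: 19.5
position: [0.5175, -0.0224, 0.2311]
orientation: [0.66, 0.751, 0.0, -0.0]
contact_force: [-0.5, -0.8, -0.5]
grip_width: 0.0003
grasp_force: 0.0
```

Call:
step_arm:
  deltas: "0 0 0 0 0;0 0 0 0 0;0 0 0 0 0;0 0 0 0 0;0 0 0 0 0;0 -0.5 0 -0.5 0;0 -0.8 0 -0.5 0;0 -0.8 0 0 0;0 -0.8 0 0 0;0 -0.8 0 0 0;0 -0.8 0 0 0;0 -0.8 0 0 0;0 0 0 0 0;0 0 0 0 0"

```text
t: 21.25
position: [0.5379, -0.1795, 0.261]
orientation: [0.66, 0.751, 0.0, -0.0]
contact_force: [-0.0, -0.0, 0.0]
grip_width: 0.0002
grasp_force: 0.0
```

Run:
```python
from h import *
rep();a=bot.camera("top")[140:260,190:400];b=bot.camera("scene")[150:320,170:467]
a=cv2.resize(a,(520,297));b=cv2.resize(b,(520,298))
cv2.imwrite("pics/c6.png",np.vstack([a,b])[:,:,::-1])
```

```text
t 21.25 local mm [ -50.  -141.2  261. ] yaw of tool x rel. y_b 0.02502409980253617 F [-0.05 -0.01  0.04] w 0.0002 q [ 0.95  0.41 -0.86  1.71  0.33  1.17  0.12]
```

View pics/c6.png

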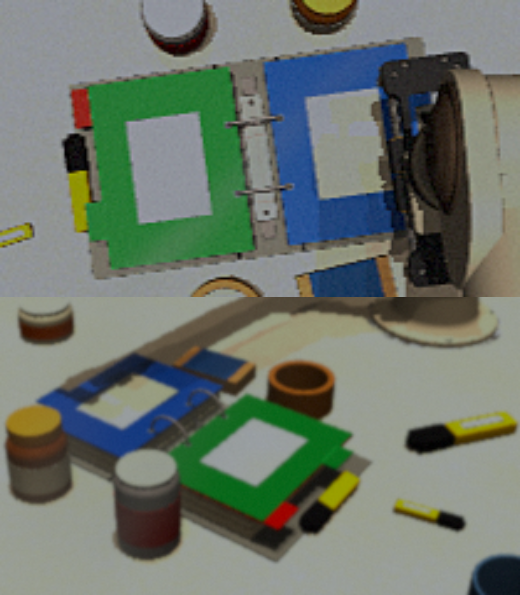

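The green divider lies flat on the left, blue lies flat on the right, the highlighter is beside the paper, and the arm is clear. Handing in.

```bash
python3 -c "from bench import bot;print(bot.finish_job())"
```

```text
the job is handed in; nothing more can be done
None
```

The job is handed in: the highlighter lies beside the paper, green is flat on the left, blue is still on the right, and the last picture and force readings show nothing disturbed; the hand-in returned no verdict.

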